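# Clear and close a two-part resin casting mould on its guide pins

## Task

Get the casting mould ready for the next pour: take the two cured resin offcuts off the lower half and put them in the waste tray, then fetch the upper half from the sloping drip stand by its handle and lower it over the two guide pins until it lies flush on the lower half, and let go. The lower half may stand anywhere along its short slide, so feel gently for the pins instead of forcing the upper half down, do not let the upper half fall, and leave the beaker, wash bottle and timer alone.

Things in the scene. Friction and masses are not known exactly. Their poses are not given: they have to be found in the camera images.
- mould_stand: Fixed grey levelling stand, deck 150 (x) x 230 (y) mm, with slide rails along its y that carry the lower half: an aluminium block 100 (x) x 160 (y) x 30 mm, top (parting) face 61 mm above the worktop. Two 10 x 80 mm grooves, 3 mm deep, run along y in the face at x = -21 and +21. Origin: centre of the stand's underside, on the worktop; z up.
- slide_middle (a point): Point fixed to the stand, over its middle at the height of the parting face (61 mm up), axes as the stand's. The lower half's middle is up to 24 mm from here along the stand's y, either way; WHERE IS NOT REPORTED: see or feel it. It slides along y only, when pushed with about 5 N or more, and stays where left; end stops 28 mm either side.
- pins_middle (a point): Point fixed to the stand, 28 mm above slide_middle: the height of the pin tips. On the lower half stand two steel guide pins, 12 mm thick, 28 mm tall above its face, on its middle line (x = 0), 60 mm either side of its middle along y. The top 7 mm of each narrow to a blunt nose 8 mm across. The pins move with the lower half, this point does not.
- upper_half: Loose upper mould half: aluminium plate 100 (x) x 160 (y) x 12 mm, 0.5 to 0.8 kg. Origin: centre of its underside; z out of its top. Through holes on the line x = 0: round, 14 mm, at y = +60; slot 14 (x) x 18 (y) at y = -60; 1 mm chamfers; fits either way round. It starts on the drip stand, tilted 35 degrees about its y, low edge against hooks. Closed, its origin is at the height of slide_middle.
- handle (a point): Middle of the upper half's dark steel bridge handle, 39 mm above the plate's underside along the plate's z; axes as the plate's. The bar runs along y, 12 mm wide (x), 14 mm high, 84 mm long, 20 mm clear above the plate's top, on posts at y = -36 and +36. Grip it across x.
- drip_stand: Fixed stand of 8 mm steel rod, about 110 (x) x 124 (y) mm and 95 mm high. Origin: centre of its footprint on the worktop, z up. It slopes up 35 degrees towards its +x; two hooks at the low (-x) end, standing 15 mm out of the slope, hold the plate's low edge. Lift the plate off along its own z.
- offcut_sprue: Loose cured resin offcut on the lower half: bar 17 (x) x 60 (y) x 14 mm with a round stub 15 mm thick and 13 mm tall on top near its +y end (y = +22 mm), 20 g. Origin: centre of the bar's underside, z up.
- offcut_runner: Loose cured resin offcut on the lower half: bar 18 (x) x 56 (y) x 15 mm, with a block 12 x 16 x 10 mm on top near its -y end (y = -20 mm), 20 g. Origin: centre of the bar's underside, z up.
- waste_tray: Fixed open white tray, 130 (x) x 150 (y) x 55 mm outside, walls 4 mm. Origin: centre of its underside on the worktop, z up.
- beaker: Bystander: empty glass beaker 73 x 78 x 95 mm, upright. Origin: centre of its underside.
- wash_bottle: Bystander: white wash bottle 68 x 110 x 200 mm with a bent spout, upright. Origin: under its middle, on the worktop.
- timer: Bystander: bench timer 70 x 62 x 22 mm lying on its back. Origin: centre of its underside.
There are look-alikes about, which are no part of the job. Leave any pink look-alike of the upper_half alone.

How it is judged:
At the end, for the whole second after the job is handed in: Upper half flush on the lower, pins through: underside 61 mm (59.2 to 62.5) above the stand's, level within 0.02 rad, turned within 0.04 rad, within 3 mm of the stand's middle line and 35 mm of its middle along the slide; both offcuts inside the waste tray below its rim; all released and at rest (x of upper_half in the frame of mould_stand between -0.003 and 0.003 m and y of upper_half in the frame of mould_stand between -0.035 and 0.035 m and z of upper_half in the frame of mould_stand between 0.0592 and 0.0625 m and angle between the z axis of upper_half and the z axis of mould_stand, either way round below 0.02 rad and angle between the y axis of upper_half and the y axis of mould_stand, either way round below 0.04 rad and linear speed of upper_half below 0.01 m/s and x of offcut_sprue in the frame of waste_tray between -0.063 and 0.063 m and y of offcut_sprue in the frame of waste_tray between -0.073 and 0.073 m and z of offcut_sprue in the frame of waste_tray between -0.005 and 0.045 m and linear speed of each of offcut_sprue, offcut_runner below 0.03 m/s and x of offcut_runner in the frame of waste_tray between -0.063 and 0.063 m and y of offcut_runner in the frame of waste_tray between -0.073 and 0.073 m and z of offcut_runner in the frame of waste_tray between -0.005 and 0.045 m); the robot touches nothing.
It fails at once if the upper half is driven against the pins, the lower half or the mould stand with more than 120 N (contact force between upper_half and mould_stand above 120 N).
It fails at once if the upper half is let fall (out of the fingers and moving faster than 0.35 m/s) (contact force between the fingers and upper_half below 0.2 N and linear speed of upper_half above 0.35 m/s).
It fails at once if the glass beaker is pushed more than 30 mm or knocked over (distance of beaker from where it was at the start of the episode above 0.03 m or angle between beaker's own z axis and vertical above 0.4 rad).
It fails at once if the wash bottle is pushed more than 30 mm or knocked over (distance of wash_bottle from where it was at the start of the episode above 0.03 m or angle between wash_bottle's own z axis and vertical above 0.4 rad).
It fails at once if the bench timer is pushed more than 30 mm or knocked over (distance of timer from where it was at the start of the episode above 0.03 m or angle between timer's own z axis and vertical above 0.4 rad).
It also fails if it takes over 72 s, if anything falls off the work surface, if the arm or the gripper's body presses on something with over 40 N, if the wrist force passes 120 N, or if a joint passes its speed limit or range.

## Robot

A 7-joint arm with a two-finger parallel gripper is mounted at the origin on a cart in front of the work surface, level with it; the furniture and walls round the work are solid. World frame = base frame: x ahead of the robot, y to its left, z up, the work surface at z = 0. Lengths are in m, angles in rad, forces in N, time in s.
With the tool pointing down it reaches from about 0.425 to 0.875 m from the base axis. Payload 4.7 kg.
Tool frame: the origin (TCP) lies at the very end of the fingers, on their centre line; the grasp point (between the pads) lies behind it (ctrl.tcp_to_grasp is the z of the grasp point in the tool frame, in m); z points along the fingers, y is the line along which they close (so a half turn about z gives the same grasp; the last joint's range is limited). The gripper opens to 87 mm and grips with 3 to 60 N. Pads are 19 mm wide; open, the fingers measure 117 mm over their backs; the gripper's body (75 mm by 190 mm) begins 51 mm behind the grasp point.
Start: joints at [1.313, 0.321, -0.07, 1.45, 0.023, 1.371, -0.057], TCP at [0.174, -0.626, 0.223] pointing down, gripper open.
Joint ranges: [-2.86, 2.86], [-0.3, 2.09], [-1.38, 1.24], [0.06, 2.45], [-1.56, 4.7], [0.09, 2.05], [-2.69, 2.69]. Speed limits (rad/s): [2.57, 2.57, 3.14, 3.14, 3.14, 3.14, 3.14].

## Interface

Orientations are given as a rotation vector (axis times angle).
In Python, from bench import ctrl gives the robot as it stands.
- The arm moves only by the tool step_arm, never from a script. Its argument "targets" is a list of rows, each a list of 7 numbers: the shift along the world's x, y, z in cm, then the turn, a rotation vector about the world's x, y, z in degrees, then the opening, from 0 (shut) to 1 (fully open). A call has exactly 5 rows; each row shifts and turns the commanded pose from where the row before left it; what a row does not reach is not made up. A row lasts 1/12 s, in which the tool goes at most 41.7 mm and 7.16 degrees, less where a joint would pass 70% of its speed; a pose out of reach is approached as far as the arm can. A call with a gripper value outside its range is refused whole. The fingers move at their own pace and stop on an object; "force" is the grip in N (left out, the last holds). Time passes only in rows, so rows that do not move let the fingers close, or fill a call up. It gives the time, the measured TCP pose, the force, the opening and the grip force at its end, in the units of the state.
- ctrl.get_state(): the state, without advancing time (a new reading comes with each control period).
- ctrl.get_image(name): name is "scene" or "top" or "wrist"; returns (picture, depth): 420x560x3 uint8, red, green, blue; 420x560 float32, m along the optical axis (not along the pixel's ray), 0 where there is no reading.
- ctrl.camera_params(name): a dict with "intrinsics" (3x3 intrinsics, pixels), "distortion" ([k1, k2, p1, p2, k3] as OpenCV has them; the pictures are not rectified), "rvec" (rotation vector, rad) and "tvec" (3), from world to camera coordinates, as OpenCV has them; the wrist camera has in their place "hand_eye" (4x4, takes a point from camera to tool coordinates, whose origin is the TCP and whose axes are the flange's). Camera axes: x right, y down, z forward; pixel columns grow to the right and rows downward; lengths in m; the calibration is good to about 2 mm. A picture is of the moment at which its call begins: read the wrist's pose just before it. camera_params takes no time and is no camera call.
- ctrl.close_job(): hands the job in; it is judged then, once.
The state is a dict: "time": time; "joint_positions": joint angles; "qd": joint speeds; "joint_torque": joint torques, N m; "position": TCP position; "tool_rot": TCP orientation; "ft_force": force on the tool from outside, world axes, zero at the start; "torque": the same for the moment, N m; "grip_width": opening from 0.0 (shut) to 1.0 (fully open); "grip_force": force on a finger pad.
Only numpy, scipy, OpenCV 4.12 (cv2) and the standard library are available. Lean on these libraries where they do the work, as an engineer would, in place of code of your own. Each camera call takes 0.05 s, during which the arm holds its last target. There are 200 camera calls.

## Working session

There is one attempt and no reset: what is moved stays moved. The work goes in short steps, Python scripts to look and compute and a tool call to move; the robot and the scene stay as the last step left them, time stands still between calls to the robot, and variables do not carry over. Pictures are saved under pics/ and viewed, at most 10 in all, crops included, and the job is handed in when it is done.

Besides the shell and the picture viewer there is one more tool, called after ">>>" as a command line: name --pt "numbers of a row" for each row, then --argument value for the rest. step_arm: Moves the arm, as the interface text tells. Its arguments: {"type":"object","properties":{"targets":{"type":"array"},"force":{"type":"number"}},"required":["targets"]}

```bash
mkdir -p pics
cat > h.py <<'E'
import numpy as np, cv2
from bench import ctrl
from scipy.spatial.transform import Rotation as R
def cam(name):
    p=ctrl.camera_params(name); s=ctrl.get_state() if name=='wrist' else None
    im,d=ctrl.get_image(name)
    K=np.array(p['intrinsics']);D=np.array(p['distortion'])
    if name=='wrist':
        T=np.eye(4);T[:3,:3]=R.from_rotvec(s['tool_rot']).as_matrix();T[:3,3]=s['position']
        M=T@np.array(p['hand_eye'])
    else:
        M=np.eye(4);r=R.from_rotvec(np.ravel(p['rvec'])).as_matrix();M[:3,:3]=r.T;M[:3,3]=-r.T@np.ravel(p['tvec'])
    v,u=np.mgrid[:420,:560]
    n=cv2.undistortPoints(np.stack([u,v],-1).reshape(-1,1,2).astype(np.float32),K,D).reshape(420,560,2)
    P=np.dstack([n*d[...,None],d])@M[:3,:3].T+M[:3,3]
    P[d==0]=np.nan
    return im,d,P,M
E
python3 - <<'E'
from h import *
s=ctrl.get_state();print({k:np.round(v,3) for k,v in s.items()},ctrl.tcp_to_grasp)
a=[]
for n in('scene','top'):
    im,d,P,M=cam(n);np.savez(n,im=im,P=P,M=M);print(n,M.round(2).tolist());cv2.imwrite(f'pics/{n}0.png',im[...,::-1])
E
```

```text
{'time': np.float64(0.0), 'joint_positions': array([ 1.313,  0.322, -0.07 ,  1.452,  0.023,  1.371, -0.057]), 'qd': array([-0.001, -0.   ,  0.001, -0.001,  0.   , -0.   , -0.001]), 'joint_torque': array([ 1.0000e-03, -4.9129e+01, -4.0400e-01, -3.1252e+01, -6.4000e-02,
        4.4000e-02,  0.0000e+00]), 'position': array([ 0.174, -0.626,  0.221]), 'tool_rot': array([-3.111, -0.425,  0.   ]), 'ft_force': array([-0.407, -0.554,  0.818]), 'torque': array([ 0.01 , -0.036, -0.038]), 'grip_force': np.float64(0.0), 'grip_width': np.float64(1.002)} -0.0187
scene [[-0.66, -0.44, 0.61, -0.35], [-0.75, 0.4, -0.52, 0.48], [-0.02, -0.8, -0.6, 0.9], [0.0, 0.0, 0.0, 1.0]]
top [[0.03, -0.99, 0.11, 0.37], [-1.0, -0.03, -0.01, -0.24], [0.01, -0.11, -0.99, 1.39], [0.0, 0.0, 0.0, 1.0]]
```

View pics/scene0.png

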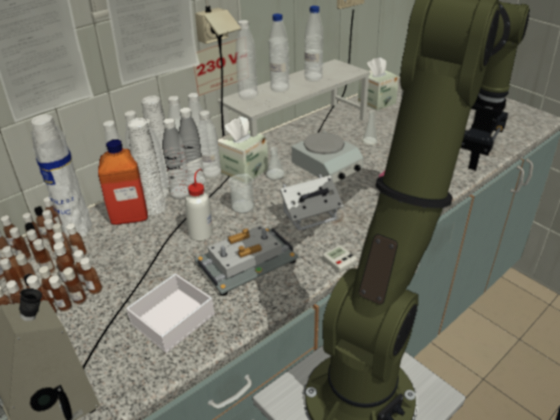

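View pics/top0.png

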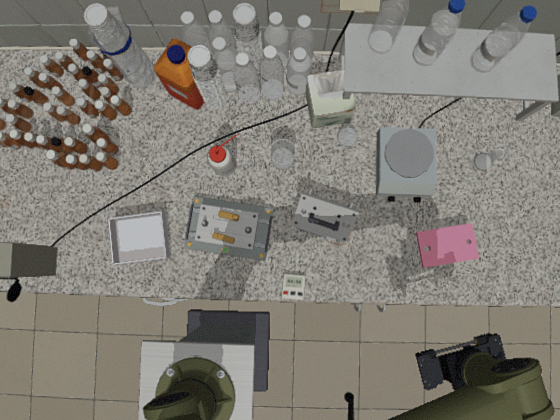

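Scene view: mould stand at about (245,258), tray (170,312), grey upper half (312,197), wash bottle (198,212), beaker (242,190), timer (340,258). Top view: stand (229,226), tray (137,238), grey plate with dark handle on the drip stand (325,215), pink look-alike (448,245), timer (293,287), beaker (283,150), bottle (218,157).
Candidates for the upper half: grey plate (325,215) or pink plate (448,245). I choose the grey one and check it in one crop.

Run:
```python
from h import *
z=np.load('top.npz');im,P=z['im'],z['P']
c=im[180:275,100:370]
cv2.imwrite('pics/crop1.png',cv2.resize(c,None,fx=2.9,fy=2.9,interpolation=cv2.INTER_CUBIC)[...,::-1])
for n,u,v in [('tray',137,238),('traywall',166,238),('mould deck',192,226),('face',229,226),('sprue?',228,215),('run?',224,238),('plate',340,222),('handle',325,222),('timer',293,285),('beaker',283,140),('bottle',218,155),('pink',448,240),('table',380,260)]:
    print(n,P[v,u].round(3))
```

```text
tray [0.435 0.185 0.007]
traywall [0.436 0.096 0.031]
mould deck [0.473 0.026 0.024]
face [ 0.473 -0.082  0.061]
sprue? [ 0.501 -0.08   0.077]
run? [ 0.439 -0.072  0.079]
plate [ 0.491 -0.383  0.073]
handle [ 0.488 -0.341  0.096]
timer [ 0.317 -0.261  0.019]
beaker [ 0.709 -0.222  0.089]
bottle [ 0.646 -0.058  0.164]
pink [ 0.452 -0.688  0.047]
table [ 0.393 -0.508 -0.003]
```

View pics/crop1.png

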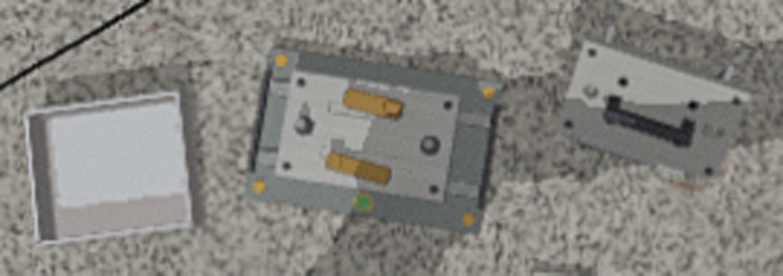

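The grey plate (crop 655,110) carries the dark bridge handle, so it is the right one. The offcuts are orange: one at (372,103) with its stub at the right end, the other at (358,168). The pins are at (304,125) and (430,145). Next I measure these.

```bash
cat > meas.py <<'E'
from h import *
def rect(pts):
    (c,s,a)=cv2.minAreaRect(pts.astype(np.float32)*1000); return np.round(c,1),np.round(s,1),round(a,1)
A={n:np.load(n+'.npz') for n in('top','scene')}
for n in A:
    P=A[n]['P'].reshape(-1,3);im=A[n]['im'].reshape(-1,3);hsv=cv2.cvtColor(A[n]['im'],cv2.COLOR_RGB2HSV).reshape(-1,3)
    ok=~np.isnan(P[:,0]);P=P[ok];hsv=hsv[ok]
    m=(abs(P[:,0]-.47)<.13)&(abs(P[:,1]+.085)<.15)
    Q=P[m];H=hsv[m]
    print(n,'hist z',np.histogram(Q[:,2],np.arange(0.01,.1,.005)))
    f=abs(Q[:,2]-.061)<.004;print('face',rect(Q[f,:2]),Q[f,2].mean())
    f=(Q[:,2]>.015)&(Q[:,2]<.07);print('deck',rect(Q[f,:2]))
    o=(H[:,0]<25)&(H[:,1]>110)&(Q[:,2]>.066)
    for s in (0,1):
        g=o&((Q[:,0]>.47)==s);print('offcut',s,rect(Q[g,:2]),g.sum(),np.percentile(Q[g,2],[10,50,95]).round(3))
        g2=g&(Q[:,2]>.081);print('  top bit',Q[g2].mean(0).round(4),g2.sum())
    g=(Q[:,2]>.075)&~((H[:,0]<25)&(H[:,1]>110))
    for s in(0,1):
        k=g&((Q[:,1]>-.085)==s);print('pin',Q[k].mean(0).round(4),k.sum())
    m=(abs(P[:,0]-.49)<.12)&(abs(P[:,1]+.35)<.13)&(P[:,2]>.015)
    Q=P[m];H=hsv[m];rng=np.random.default_rng(0);best=0
    for _ in range(500):
        a=Q[rng.choice(len(Q),3)];nn=np.cross(a[1]-a[0],a[2]-a[0]);nn/=np.linalg.norm(nn)+1e-12
        i=abs((Q-a[0])@nn)<.003
        if i.sum()>best:best=i.sum();I=i
    q=Q[I];c=q.mean(0);nn=np.linalg.svd(q-c)[2][2];nn*=np.sign(nn[2])
    print('plate n',nn.round(3),'tilt',np.degrees(np.arccos(nn[2])).round(1),'dir',np.degrees(np.arctan2(nn[1],nn[0])).round(1),len(q))
    ex=np.array([nn[0],nn[1],0]);ex/=np.linalg.norm(ex);ex=-(ex);ey=np.cross(nn,ex);ey/=np.linalg.norm(ey);ex=np.cross(ey,nn)
    B=np.c_[ex,ey,nn];l=(q-c)@B;cc=rect(l[:,:2]);print('plate rect',cc,'centre top',c+B@np.r_[np.array(cc[0])/1000,0])
    l=(Q-c)@B;hh=(l[:,2]>.022)&(l[:,2]<.045);cc=rect(l[hh,:2]);print('handle',cc,np.percentile(l[hh,2],95),hh.sum(),'mid top',c+B@np.r_[np.array(cc[0])/1000,.034]);print('B',B.round(3).tolist())
    m=(abs(P[:,0]-.44)<.12)&(abs(P[:,1]-.17)<.13)&(P[:,2]>.04)&(P[:,2]<.07);print('tray',rect(P[m,:2]))
E
python3 meas.py
```

```text
top hist z (array([  14,  393, 1125,  409,  205,   72,   10,    9,   39,  619, 1049,
        159,   97,  116,   30,   50,   11]), array([0.01 , 0.015, 0.02 , 0.025, 0.03 , 0.035, 0.04 , 0.045, 0.05 ,
       0.055, 0.06 , 0.065, 0.07 , 0.075, 0.08 , 0.085, 0.09 , 0.095]))
face (array([470.9, -74.6]), array([161.4, 100.6]), 82.8) 0.061002482745878314
deck (array([ 451. , -102.6]), array([287.8, 183.5]), 82.3)
offcut 0 (array([440.4, -70.2]), array([54.6, 14. ]), 75.8) 109 [0.071 0.076 0.091]
  top bit [ 0.445  -0.0485  0.0892] 21
offcut 1 (array([500.4, -81. ]), array([54.2, 15.6]), 75.8) 111 [0.074 0.077 0.088]
  top bit [ 0.4958 -0.0974  0.0853] 26
pin [ 0.4678 -0.1206  0.0834] 27
pin [ 0.4688 -0.0369  0.0828] 31
plate n [-0.551  0.164  0.818] tilt 35.1 dir 163.4 1380
plate rect (array([-6.3, -0.4]), array([109.9, 160.7]), 0.8) centre top [ 0.49771404 -0.33995049  0.06914956]
handle (array([-2.7,  0.2]), array([14.1, 82.8]), 0.5) 0.037274588544919475 179 mid top [ 0.4819877  -0.33464282  0.09904656]
B [[0.784, 0.285, -0.551], [-0.234, 0.958, 0.164], [0.575, -0.0, 0.818]]
tray (array(
[... 471 characters left out ...]
, array([55.4, 16.9]), 71.5) 143 [0.069 0.075 0.087]
  top bit [ 0.4429 -0.0457  0.0854] 20
offcut 1 (array([499.9, -77.8]), array([51.7, 20.8]), 76.3) 132 [0.069 0.075 0.084]
  top bit [ 0.4955 -0.0972  0.0837] 15
pin [ 0.4672 -0.1201  0.082 ] 48
pin [ 0.472  -0.0347  0.0831] 48
plate n [-0.542  0.166  0.823] tilt 34.6 dir 163.0 1138
plate rect (array([-1.2, -3.6]), array([108.7, 160.1]), 0.4) centre top [ 0.49791015 -0.33727202  0.06597476]
handle (array([ 1.4, -4.1]), array([15. , 84.2]), 0.6) 0.03766806309990645 144 mid top [ 0.48136613 -0.33272657  0.09544753]
B [[0.787, 0.293, -0.542], [-0.241, 0.956, 0.166], [0.567, 0.0, 0.823]]
tray (array([434.2, 172.4]), array([136. , 152.4]), 8.4)
```

Run:
```python
from h import *
s=ctrl.get_state();r=R.from_rotvec(s['tool_rot']);print(r.as_matrix().round(3))
print(ctrl.camera_params('wrist')['hand_eye'])
for n in('top','scene'):
    P=np.load(n+'.npz')['P'].reshape(-1,3)
    for (x,y) in ((.646,-.058),(.709,-.222)):
      for z0,z1 in((.03,.09),(.09,.13),(.13,.17),(.17,.23)):
        q=P[(np.hypot(P[:,0]-x,P[:,1]-y)<.08)&(P[:,2]>z0)&(P[:,2]<z1)]
        if len(q):print(n,x,z0,len(q),np.percentile(q,2,axis=0).round(3),np.percentile(q,98,axis=0).round(3))
```

```text
[[ 0.963  0.268 -0.001]
 [ 0.268 -0.963  0.002]
 [-0.    -0.002 -1.   ]]
[[ 6.70835829e-04 -9.66305341e-01 -2.57397626e-01  7.07265348e-02]
 [ 9.99999505e-01  8.37450884e-04 -5.37680814e-04  8.88890786e-04]
 [ 7.35121711e-04 -2.57397138e-01  9.66305424e-01 -1.63311239e-01]
 [ 0.00000000e+00  0.00000000e+00  0.00000000e+00  1.00000000e+00]]
top 0.646 0.03 106 [ 0.618 -0.089  0.031] [ 0.666 -0.038  0.089]
top 0.646 0.09 199 [ 0.618 -0.088  0.093] [ 0.681 -0.023  0.13 ]
top 0.646 0.13 327 [ 0.625 -0.082  0.13 ] [ 0.671 -0.032  0.168]
top 0.646 0.17 53 [ 0.646 -0.106  0.171] [ 0.699 -0.053  0.202]
top 0.709 0.03 233 [ 0.643 -0.254  0.033] [ 0.71  -0.19   0.089]
top 0.709 0.09 109 [ 0.641 -0.258  0.09 ] [ 0.711 -0.186  0.099]
scene 0.646 0.03 429 [ 0.618 -0.078  0.031] [ 0.661 -0.021  0.089]
scene 0.646 0.09 367 [ 0.617 -0.082  0.091] [ 0.664 -0.022  0.13 ]
scene 0.646 0.13 297 [ 0.626 -0.076  0.13 ] [ 0.667 -0.033  0.166]
scene 0.646 0.17 36 [ 0.644 -0.105  0.172] [ 0.692 -0.053  0.199]
scene 0.709 0.03 604 [ 0.641 -0.255  0.032] [ 0.711 -0.187  0.089]
scene 0.709 0.09 62 [ 0.641 -0.258  0.09 ] [ 0.712 -0.185  0.095]
```

>>> step_arm --pt "1.4 2.8 0.2 0 0 3 0.5" --pt "1.4 2.8 0.2 0 0 3 0.5" --pt "1.4 2.8 0.2 0 0 3 0.5" --pt "1.4 2.8 0.2 0 0 3 0.5" --pt "1.4 2.8 0.2 0 0 3 0.5" --force 20

```text
time: 0.52
position: [0.2448, -0.4845, 0.2321]
tool_rot: [-3.029, -0.832, 0.0]
ft_force: [1.0, 0.9, 0.0]
grip_width: 0.704
grip_force: 0.0
```

>>> step_arm --pt "1.4 2.8 0.2 0 0 3 0.5" --pt "1.4 2.8 0.2 0 0 3 0.5" --pt "1.4 2.8 0.2 0 0 3 0.5" --pt "1.4 2.8 0.2 0 0 3 0.5" --pt "1.4 2.8 0.2 0 0 3 0.5"

```text
time: 0.93
position: [0.3147, -0.3445, 0.2423]
tool_rot: [-2.895, -1.22, 0.001]
ft_force: [0.3, -0.3, 0.2]
grip_width: 0.507
grip_force: 0.0
```

>>> step_arm --pt "1.4 2.8 0.2 0 0 3 0.5" --pt "1.4 2.8 0.2 0 0 3 0.5" --pt "1.4 2.8 0.2 0 0 3 0.5" --pt "1.4 2.8 0.2 0 0 3 0.5" --pt "1.4 2.8 0.2 0 0 3 0.5"

```text
time: 1.35
position: [0.3846, -0.2045, 0.2524]
tool_rot: [-2.711, -1.588, 0.001]
ft_force: [-0.1, -0.1, 0.5]
grip_width: 0.502
grip_force: 0.0
```

>>> step_arm --pt "1.4 2.8 0.2 0 0 3 0.5" --pt "1.4 2.8 0.2 0 0 3 0.5" --pt "1.4 2.8 0 0 0 3 0.5" --pt "1.4 2.8 0 0 0 3 0.5" --pt "1.4 2.8 0 0 0 3 0.5"

```text
time: 1.77
position: [0.4547, -0.0647, 0.2564]
tool_rot: [2.48, 1.928, -0.001]
ft_force: [0.5, -0.6, -0.1]
grip_width: 0.501
grip_force: 0.0
```

```bash
cat > w.py <<'E'
import sys
from h import *
im,d,P,M=cam('wrist');np.savez('wrist',im=im,P=P,M=M);cv2.imwrite(f'pics/{sys.argv[1]}.png',im[...,::-1])
s=ctrl.get_state();print(s['time'],s['position'].round(4),R.from_rotvec(s['tool_rot']).as_matrix().round(3).tolist(),s['ft_force'].round(2),s['grip_width'],s['joint_positions'].round(2))
E
python3 w.py w1; sed -i "s/('top','scene')/sys.argv[1:]/;1i import sys" meas.py; python3 meas.py wrist 2>&1 | head -12
```

```text
1.8167 [ 0.4572 -0.0575  0.2568] [[0.236, 0.972, 0.002], [0.972, -0.236, 0.004], [0.004, 0.002, -1.0]] [1.74 4.52 0.87] 0.49839678601050574 [ 0.8  -0.1  -0.67  1.82 -0.06  1.39 -0.1 ]
  File "meas.py", line 5
    A={n:np.load(n+'.npz') for n insys.argv[1:]}
                                 ^^^^^
SyntaxError: 'in' expected after for-loop variables
```

View pics/w1.png

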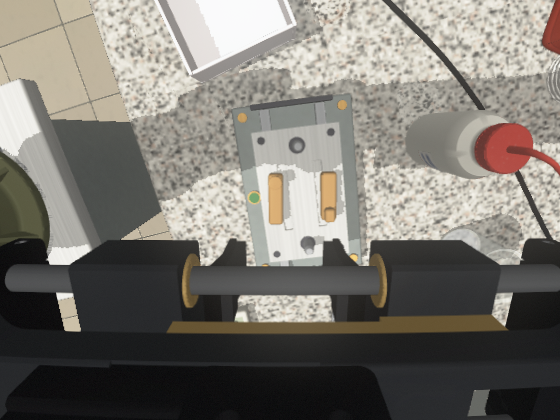

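Wrist view: offcuts at (276,198) and (329,195, with its stub at the lower end), pins at (297,145) and (308,243), tray at the top left, bottle at (450,140).

```bash
sed -i "s/insys/in sys/" meas.py; python3 w.py w2; python3 meas.py wrist 2>&1 | head -12;  python3 - <<'E'
from h import *
z=np.load('wrist.npz');im,P=z['im'],z['P'];h=cv2.cvtColor(im,cv2.COLOR_RGB2HSV)
m=((h[...,0]<25)&(h[...,1]>90)&(P[...,2]>.064)&(P[...,2]<.1)&(abs(P[...,0]-.47)<.07)&(abs(P[...,1]+.08)<.08)).astype(np.uint8)
n,l,st,c=cv2.connectedComponentsWithStats(m)
for i in range(1,n):
    if st[i,4]>50:
        q=P[l==i];t=q[q[:,2]<.080];u=q[q[:,2]>.081]
        v=np.linalg.svd(t[:,:2]-t[:,:2].mean(0))[2][0]
        print(st[i],c[i],cv2.minAreaRect((q[:,:2]*1000).astype(np.float32)),np.degrees(np.arctan2(v[1],v[0])),np.percentile(q[:,2],[5,30,50,95]),'bit',u.mean(0),len(u))
E
```

```text
1.8667 [ 0.456  -0.0603  0.2567] [[0.239, 0.971, 0.001], [0.971, -0.239, 0.002], [0.002, 0.001, -1.0]] [-0.7   0.36  0.23] 0.4990597075439273 [ 0.8  -0.1  -0.67  1.82 -0.06  1.39 -0.1 ]
wrist hist z (array([   1,   17, 5748,  346,  619,  246,    6,    4,    5,  690, 7748,
         48,  236, 1007,   63,  341,   66]), array([0.01 , 0.015, 0.02 , 0.025, 0.03 , 0.035, 0.04 , 0.045, 0.05 ,
       0.055, 0.06 , 0.065, 0.07 , 0.075, 0.08 , 0.085, 0.09 , 0.095]))
face (array([474.6, -76.7]), array([160.6,  99.2]), 82.9) 0.061767309811230804
deck (array([475. , -75.1]), array([221.9, 149.7]), 83.0)
offcut 0 (array([441.4, -58.5]), array([76.5, 35.3]), 66.4) 2268 [0.076 0.354 0.358]
  top bit [ 0.4475 -0.0313  0.3339] 1804
offcut 1 (array([500.8, -67.1]), array([40.7, 78.3]), 17.5) 3518 [0.077 0.354 0.358]
  top bit [ 0.4945 -0.0443  0.3451] 2990
pin [ 0.5233 -0.0996  0.3113] 1743
pin [ 0.4616 -0.0337  0.3562] 82270
plate n [-0.984  0.104  0.147] tilt 81.5 dir 174.0 5
[268 181  14  50 658] [274.22036474 205.12765957] ((443.65313720703125, -70.43138885498047), (58.99979782104492, 15.14896297454834), 75.5074234008789) -104.96278023463148 [0.07423184 0.07560681 0.07610457 0.08954446] bit [ 0.44946729 -0.04894248  0.08888617] 144
[320 180  15  49 703] [326.97012802 203.21906117] ((503.7456359863281, -81.05381774902344), (54.56578826904297, 16.32575035095215), 78.28451538085938) -105.2947388310854 [0.0746964  0.07641195 0.07694602 0.0871923 ] bit [ 0.50002391 -0.09968767  0.08614602] 130
```

>>> step_arm --pt "-0.4 0 -2.5 0 0 -1 0.5" --pt "-0.4 0 -2.5 0 0 0 0.5" --pt "-0.4 -0.2 -2.5 0 0 0 0.5" --pt "0 0 -2.5 0 0 0 0.5" --pt "0 0 -2.5 0 0 0 0.5"

```text
time: 2.28
position: [0.4417, -0.0689, 0.1303]
tool_rot: [2.5, 1.901, -0.001]
ft_force: [0.2, -0.6, 0.3]
grip_width: 0.498
grip_force: 0.0
```

>>> step_arm --pt "0 0 -2 0 0 0 0.5" --pt "0 0 -2 0 0 0 0.5" --pt "0 0 -1.5 0 0 0 0.5" --pt "0 0 -0.8 0 0 0 0.5" --pt "0 0 -0.3 0 0 0 0.5"

```text
time: 2.7
position: [0.4411, -0.0683, 0.0641]
tool_rot: [-2.498, -1.901, 0.003]
ft_force: [-0.3, 0.1, 0.8]
grip_width: 0.498
grip_force: 0.0
```

>>> step_arm --pt "0 0 -0.2 0 0 0 0.5" --pt "0 0 0 0 0 0 0.0" --pt "0 0 0 0 0 0 0" --pt "0 0 0 0 0 0 0" --pt "0 0 0 0 0 0 0"

```text
time: 3.12
position: [0.443, -0.0683, 0.0643]
tool_rot: [2.499, 1.902, 0.001]
ft_force: [-0.4, 1.4, -0.5]
grip_width: 0.278
grip_force: 0.0
```

>>> step_arm --pt "0 0 0 0 0 0 0" --pt "0 0 0 0 0 0 0" --pt "0 0 0 0 0 0 0" --pt "0 0 0.5 0 0 0 0" --pt "0 0 2 0 0 0 0"

```text
time: 3.53
position: [0.44, -0.0677, 0.0866]
tool_rot: [-2.495, -1.9, 0.005]
ft_force: [-0.9, 0.1, -0.2]
grip_width: 0.191
grip_force: 20.0
```

>>> step_arm --pt "0 0 3 0 0 0 0" --pt "0 0.5 2.5 0 0 0 0" --pt "0 2 0 0 0 0 0" --pt "0 3.5 0 0 0 0 0" --pt "0 3.7 0 0 0 0 0"

```text
time: 3.95
position: [0.4428, 0.0287, 0.1444]
tool_rot: [2.502, 1.897, 0.001]
ft_force: [0.9, 0.1, 0.1]
grip_width: 0.195
grip_force: 20.0
```

>>> step_arm --pt "-0.4 3.7 0 0 0 0 0" --pt "-0.4 3.7 0 0 0 0 0" --pt "-0.4 3.7 0 0 0 0 0" --pt "-0.4 3.5 -0.5 0 0 0 0" --pt "0 2.4 -1 0 0 0 0"

```text
time: 4.37
position: [0.4261, 0.2028, 0.13]
tool_rot: [2.495, 1.906, 0.005]
ft_force: [0.1, 0.2, -0.2]
grip_width: 0.192
grip_force: 20.0
```

>>> step_arm --pt "0 0 -3 0 0 0 0" --pt "0 0 -3 0 0 0 0" --pt "0 0 -2.5 0 0 0 0" --pt "0 0 -1.5 0 0 0 0" --pt "0 0 -0.5 0 0 0 0"

```text
time: 4.78
position: [0.4242, 0.1981, 0.0212]
tool_rot: [-2.497, -1.902, 0.007]
ft_force: [-0.1, -0.7, -0.2]
grip_width: 0.192
grip_force: 20.0
```

>>> step_arm --pt "0 0 0 0 0 0 0.45" --pt "0 0 0 0 0 0 0.45" --pt "0 0 0 0 0 0 0.45" --pt "0 0 0 0 0 0 0.45" --pt "0 0 3 0 0 0 0.45"

```text
time: 5.2
position: [0.4236, 0.1971, 0.051]
tool_rot: [-2.498, -1.901, 0.01]
ft_force: [-0.1, -1.8, -0.1]
grip_width: 0.424
grip_force: 0.0
```

>>> step_arm --pt "0 0 4 0 0 0 0.5" --pt "0 -1 4 0 0 0 0.5" --pt "0.8 -3.5 0.5 0 0 0 0.5" --pt "1 -4 0 0 0 0 0.5" --pt "1 -4 0 0 0 0 0.5"

```text
time: 5.62
position: [0.456, 0.0727, 0.1412]
tool_rot: [2.493, 1.902, 0.005]
ft_force: [1.1, -0.2, 0.4]
grip_width: 0.499
grip_force: 0.0
```

>>> step_arm --pt "1 -4 0 0 0 0 0.5" --pt "1 -4 0 0 0 0 0.5" --pt "1 -4 0 0 0 0 0.5" --pt "1 -2.5 0 0 0 0 0.5" --pt "0.8 -1 -0.5 0 0 0 0.5"

```text
time: 6.03
position: [0.5037, -0.0873, 0.1352]
tool_rot: [2.503, 1.891, 0.001]
ft_force: [0.8, 0.9, 0.2]
grip_width: 0.499
grip_force: 0.0
```

>>> step_arm --pt "0 0 -2.5 0 0 0 0.5" --pt "0 0 -2 0 0 0 0.5" --pt "0 0 -1.5 0 0 0 0.5" --pt "0 0 -0.7 0 0 0 0.5" --pt "0 0 -0.3 0 0 0 0.5"

```text
time: 6.45
position: [0.5021, -0.0811, 0.0633]
tool_rot: [-2.499, -1.903, 0.001]
ft_force: [-0.1, 0.2, 0.1]
grip_width: 0.495
grip_force: 0.0
```

>>> step_arm --pt "0 0 0 0 0 0 0.1" --pt "0 0 0 0 0 0 0" --pt "0 0 0 0 0 0 0" --pt "0 0 0 0 0 0 0" --pt "0 0 0 0 0 0 0"

```text
time: 6.87
position: [0.503, -0.0812, 0.0643]
tool_rot: [2.498, 1.902, 0.001]
ft_force: [-0.7, -0.9, -0.6]
grip_width: 0.205
grip_force: 0.2
```

>>> step_arm --pt "0 0 0 0 0 0 0" --pt "0 0 0 0 0 0 0" --pt "0 0 0.5 0 0 0 0" --pt "0 0 2 0 0 0 0" --pt "0 0 3 0 0 0 0"

```text
time: 7.28
position: [0.4999, -0.0807, 0.1168]
tool_rot: [-2.495, -1.9, 0.005]
ft_force: [0.3, -0.3, 0.0]
grip_width: 0.206
grip_force: 20.0
```

>>> step_arm --pt "0 1 2 0 0 0 0" --pt "-0.5 3 0.5 0 0 0 0" --pt "-1 4 0 0 0 0 0" --pt "-1 4 0 0 0 0 0" --pt "-1 4 0 0 0 0 0"

```text
time: 7.7
position: [0.4668, 0.0803, 0.1439]
tool_rot: [2.5, 1.901, 0.0]
ft_force: [1.3, 1.2, -0.8]
grip_width: 0.201
grip_force: 20.0
```

>>> step_arm --pt "-1 3.5 0 0 0 0 0" --pt "-1 2 0 0 0 0 0" --pt "0 0 -2 0 0 0 0" --pt "0 0 -3 0 0 0 0" --pt "0 0 -3 0 0 0 0"

```text
time: 8.12
position: [0.4483, 0.1344, 0.0637]
tool_rot: [2.496, 1.903, 0.003]
ft_force: [0.7, -0.6, -0.5]
grip_width: 0.208
grip_force: 20.0
```

>>> step_arm --pt "0 0 -2.5 0 0 0 0" --pt "0 0 -1 0 0 0 0" --pt "0 0 0 0 0 0 0" --pt "0 0 0 0 0 0 0.45" --pt "0 0 0 0 0 0 0.45"

```text
time: 8.53
position: [0.4488, 0.1343, 0.0301]
tool_rot: [2.499, 1.902, 0.003]
ft_force: [-0.3, 0.2, 0.9]
grip_width: 0.285
grip_force: 0.0
```

>>> step_arm --pt "0 0 0 0 0 0 0.45" --pt "0 0 0 0 0 0 0.45" --pt "0 0 3 0 0 0 0.5" --pt "0 0 4 0 0 0 0.6" --pt "0 -1 4 0 0 0 0.7"

```text
time: 8.95
position: [0.4465, 0.126, 0.14]
tool_rot: [-2.494, -1.906, -0.0]
ft_force: [2.7, -0.9, 0.5]
grip_width: 0.568
grip_force: 0.0
```

Run:
```python
from h import *
s=ctrl.get_state();print(s['time'],s['position'])
im,d,P,M=cam('top')
cv2.imwrite('pics/top2.png',cv2.resize(im[180:275,80:370],None,fx=2.7,fy=2.7)[...,::-1])
h=cv2.cvtColor(im,cv2.COLOR_RGB2HSV)
m=((h[...,0]<25)&(h[...,1]>110)&(P[...,2]<.1)&(abs(P[...,0]-.45)<.1)&(P[...,1]>-.2)&(P[...,1]<.25)).astype(np.uint8)
n,l,st,c=cv2.connectedComponentsWithStats(m)
for i in range(1,n):
    if st[i,4]>15: print(st[i],P[l==i].mean(0).round(3))
```

```text
8.95 [0.44651046 0.12599662 0.14002909]
[147 231  15   8  72] [0.446 0.132 0.022]
```

View pics/top2.png

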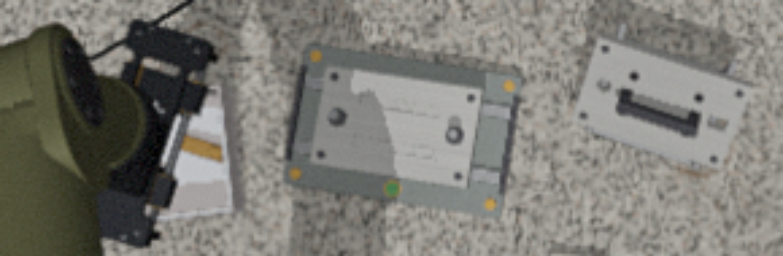

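Both offcuts are off the lower half. The runner shows in the tray at (203,148) and the gripper hides the sprue. Next I measure the lower half again with the wrist camera, then the plate.

>>> step_arm --pt "0.2 -2.5 2.4 0 0 0 0.7" --pt "0.2 -3.8 2.4 0 0 0 0.7" --pt "0.2 -4 2.4 0 0 0 0.7" --pt "0.2 -4 2.4 0 0 0 0.7" --pt "0 -4 2.4 0 0 0 0.7"

```text
time: 9.42
position: [0.455, -0.0451, 0.2514]
tool_rot: [2.497, 1.901, 0.001]
ft_force: [1.3, 0.1, -0.7]
grip_width: 0.697
grip_force: 0.0
```

>>> step_arm --pt "0 -0.7 0 0 0 0 0.7" --pt "0 0 0 0 0 0 0.7" --pt "0 0 0 0 0 0 0.7" --pt "0 0 0 0 0 0 0.7" --pt "0 0 0 0 0 0 0.7"

```text
time: 9.83
position: [0.4546, -0.0484, 0.2484]
tool_rot: [-2.496, -1.907, 0.001]
ft_force: [0.1, 0.2, -0.1]
grip_width: 0.7
grip_force: 0.0
```

```bash
cat > mould.py <<'E'
from h import *
for n in('wrist','top','scene'):
    if n!='wrist':
        im,d,P,M=cam(n)
    else:
        z=np.load('wrist.npz');im,P,M=z['im'],z['P'],z['M']
    Q=P.reshape(-1,3);C=im.reshape(-1,3)
    m=(abs(Q[:,0]-.472)<.11)&(abs(Q[:,1]+.075)<.14)&(Q[:,2]<.1);Q=Q[m]
    f=Q[abs(Q[:,2]-.0615)<.004];r=cv2.minAreaRect((f[:,:2]*1000).astype(np.float32))
    dk=Q[(Q[:,2]>.017)&(Q[:,2]<.07)];r2=cv2.minAreaRect((dk[:,:2]*1000).astype(np.float32))
    print(n,'face',np.round(r[0]+r[1]+(r[2],),1),f[:,2].mean().round(4),'deck',np.round(r2[0]+r2[1]+(r2[2],),1))
    p=Q[(Q[:,2]>.072)]
    for s in(0,1):
        k=p[(p[:,1]>-.075)==s]
        if len(k):print(' pin mean',k.mean(0).round(4),'med',np.median(k,0).round(4),'max z',k[:,2].max().round(3),len(k))
E
python3 w.py w3; python3 mould.py; python3 meas.py top 2>&1|grep -A9 'plate n'
```

```text
9.8833 [ 0.4546 -0.0486  0.2485] [[0.263, 0.965, -0.001], [0.965, -0.263, 0.0], [-0.0, -0.001, -1.0]] [-0.49 -0.43 -0.57] 0.6978746663281524 [ 0.86 -0.1  -0.75  1.84 -0.07  1.38 -0.14]
wrist face [475.  -74.3 155.7  99.2  82.8] 0.0617 deck [476.2 -62.4 196.9 150.3  82.7]
 pin mean [ 0.4681 -0.1325  0.0832] med [ 0.4683 -0.1321  0.0847] max z 0.092 96
 pin mean [ 0.4824 -0.0162  0.0877] med [ 0.4822 -0.0161  0.0891] max z 0.091 105
top face [469.2 -88.5 133.  100.5  82.9] 0.0611 deck [ 466.5 -106.9  170.2  149.8   82.8]
 pin mean [ 0.4624 -0.135   0.0865] med [ 0.462  -0.135   0.0875] max z 0.092 16
scene face [471.9 -76.  163.9 105.6  82.6] 0.0608 deck [470.1 -77.  234.5 154.4  81.6]
 pin mean [ 0.4625 -0.1339  0.0826] med [ 0.462  -0.1338  0.0838] max z 0.09 28
 pin mean [ 0.4769 -0.0141  0.0819] med [ 0.4762 -0.0139  0.0829] max z 0.089 34
plate n [-0.551  0.164  0.818] tilt 35.1 dir 163.4 1380
plate rect (array([-6.3, -0.4]), array([109.9, 160.7]), 0.8) centre top [ 0.49771404 -0.33995049  0.06914956]
handle (array([-2.7,  0.2]), array([14.1, 82.8]), 0.5) 0.037274588544919475 179 mid top [ 0.4819877  -0.33464282  0.09904656]
B [[0.784, 0.285, -0.551], [-0.234, 0.958, 0.164], [0.575, -0.0, 0.818]]
tray (array([433.8, 171.6]), array([129. , 153.8]), 9.2)
```

>>> step_arm --pt "-0.4 -2.65 -0.5 -1 -3.35 -0.1 0.7" --pt "-0.4 -2.65 -0.5 -1 -3.35 -0.1 0.7" --pt "-0.4 -2.65 -0.5 -1 -3.35 -0.1 0.7" --pt "-0.4 -2.65 -0.5 -1 -3.35 -0.1 0.7" --pt "-0.4 -2.65 -0.5 -1 -3.35 -0.1 0.7"

```text
time: 10.4
position: [0.4341, -0.1862, 0.2239]
tool_rot: [2.303, 1.73, 0.26]
ft_force: [8.3, -3.3, 3.6]
grip_width: 0.7
grip_force: 0.0
```

>>> step_arm --pt "-0.4 -2.65 -0.5 -1 -3.35 -0.1 0.7" --pt "-0.4 -2.65 -0.5 -1 -3.35 -0.1 0.7" --pt "-0.4 -2.65 -0.5 -1 -3.35 -0.1 0.7" --pt "-0.4 -2.65 -0.5 -1 -3.35 -0.1 0.7" --pt "-0.4 -2.65 -0.5 -1 -3.35 -0.1 0.7"

```text
time: 10.82
position: [0.4243, -0.3215, 0.1958]
tool_rot: [2.09, 1.567, 0.482]
ft_force: [-0.9, 0.3, 0.0]
grip_width: 0.702
grip_force: 0.0
```

>>> step_arm --pt "0 0 0 0 0 0 0.7" --pt "0 0 0 0 0 0 0.7" --pt "0 0 0 0 0 0 0.7" --pt "0 0 0 0 0 0 0.7" --pt "0 0 0 0 0 0 0.7"

```text
time: 11.23
position: [0.425, -0.3204, 0.1964]
tool_rot: [2.092, 1.569, 0.481]
ft_force: [-0.1, 0.5, 0.0]
grip_width: 0.701
grip_force: 0.0
```

```bash
python3 w.py w4; python3 meas.py wrist 2>&1|grep -A4 'plate n'; python3 mould.py | grep -v wrist
```

```text
11.2833 [ 0.4249 -0.3205  0.1964] [[0.282, 0.791, 0.542], [0.959, -0.229, -0.164], [-0.005, 0.567, -0.824]] [ 0.42  0.55 -0.27] 0.7005726973226147 [ 0.76 -0.28  0.02  2.25 -0.43  0.67  0.76]
top face [470.9 -74.5 161.3 100.5  82.9] 0.0613 deck [470.4 -76.6 231.5 150.2  82.8]
 pin mean [ 0.4626 -0.1353  0.0873] med [ 0.4625 -0.1361  0.087 ] max z 0.094 17
 pin mean [ 0.4781 -0.0166  0.0858] med [ 0.4781 -0.0177  0.0876] max z 0.093 17
scene face [471.1 -75.1 163.8 105.6  82.2] 0.061 deck [471.1 -78.2 236.3 156.   82.5]
 pin mean [ 0.4619 -0.1331  0.0818] med [ 0.4609 -0.1327  0.082 ] max z 0.093 34
 pin mean [ 0.477  -0.0141  0.0821] med [ 0.4767 -0.014   0.0826] max z 0.091 31
```

View pics/w4.png

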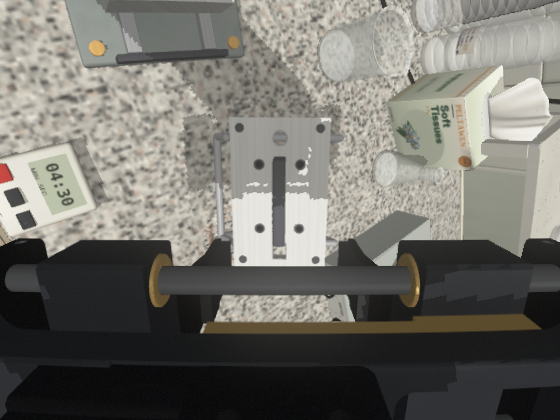

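The wrist view shows the plate squarely below: handle bar at (279,200), round hole at (281,138), and the fingers either side. Now the handle in world coordinates from this view.

```bash
cat > plate.py <<'E'
from h import *
z=np.load('wrist.npz');im,P=z['im'],z['P']
v,u=np.mgrid[:420,:560]
m=(u>225)&(u<335)&(v>112)&(v<262)&(abs(P[...,0]-.49)<.13)&(abs(P[...,1]+.34)<.13)&(P[...,2]>.01)&(P[...,2]<.16)
Q=P[m];rng=np.random.default_rng(0);best=0
for _ in range(500):
    a=Q[rng.choice(len(Q),3)];n=np.cross(a[1]-a[0],a[2]-a[0]);n/=np.linalg.norm(n)+1e-12
    i=abs((Q-a[0])@n)<.002
    if i.sum()>best:best=i.sum();I=i
q=Q[I];c=q.mean(0);n=np.linalg.svd(q-c,full_matrices=False)[2][2];n*=np.sign(n[2])
ey=np.array([.287,.958,0]);ey-=n*(ey@n);ey/=np.linalg.norm(ey);B=np.c_[np.cross(ey,n),ey,n]
l=(Q-c)@B;f=l[I];r=cv2.minAreaRect((f[:,:2]*1000).astype(np.float32))
h=l[(l[:,2]>.024)&(l[:,2]<.045)];r2=cv2.minAreaRect((h[:,:2]*1000).astype(np.float32))
mid=c+B@np.r_[np.median(h[:,0]),r2[0][1]/1000,.027]
print('n',n.round(3),np.degrees(np.arccos(n[2])).round(1),'plate',np.round(r[0]+r[1]+(r[2],),1),'handle',np.round(r2[0]+r2[1]+(r2[2],),1),np.median(h,0).round(4))
print('handle mid',mid.round(4),'plate top c',(c+B@np.r_[r[0][0]/1e3,r[0][1]/1e3,0]).round(4))
s=ctrl.get_state();Rt=R.from_rotvec(s['tool_rot']).as_matrix();d=mid-(s['position']+Rt@[0,0,ctrl.tcp_to_grasp])
print('grasp->handle world',d.round(4),'tool',(Rt.T@d).round(4))
w=np.c_[ [0,0,0],[0,0,0],[0,0,0]].astype(float);w[:,2]=-n;
yv=B[:,0]*np.sign(B[:,0]@Rt[:,1]);
th=np.radians(r2[2] if r2[2]<45 else r2[2]-90);yv=R.from_rotvec(n*th).apply(yv)
w=np.c_[np.cross(yv,-n),yv,-n];print('turn deg world',np.degrees(R.from_matrix(w@Rt.T).as_rotvec()).round(1))
E
python3 plate.py
```

```text
n [-0.549  0.164  0.819] 35.0 plate [ -1.   -5.5 103.2 152.9   0.5] handle [ 0.6 -8.2 82.7 11.3 89.9] [ 0.0006 -0.0055  0.0338]
handle mid [ 0.4893 -0.3369  0.0939] plate top c [ 0.5036 -0.3383  0.0709]
grasp->handle world [ 0.0749 -0.0191 -0.1177] tool [ 0.0034 -0.0031  0.1407]
turn deg world [ 0.2 -0.5 -0.3]
```

>>> step_arm --pt "0.9 -0.23 -1.4 0 0 0 0.7" --pt "0.9 -0.23 -1.4 0 0 0 0.7" --pt "0.9 -0.23 -1.4 0 0 0 0.7" --pt "0.9 -0.23 -1.4 0 0 0 0.7" --pt "0.9 -0.23 -1.4 0 0 0 0.7"

```text
time: 11.8
position: [0.4697, -0.3327, 0.1255]
tool_rot: [2.094, 1.567, 0.481]
ft_force: [-0.7, -0.2, 0.8]
grip_width: 0.699
grip_force: 0.0
```

>>> step_arm --pt "0.8 -0.2 -1.3 0 0 0 0.7" --pt "0.7 -0.2 -1.2 0 0 0 0.7" --pt "0.7 -0.2 -1.1 0 0 0 0.7" --pt "0.4 -0.1 -0.6 0 0 0 0.7" --pt "0.3 -0.1 -0.5 0 0 0 0.7"

```text
time: 12.22
position: [0.4984, -0.3404, 0.0781]
tool_rot: [2.095, 1.568, 0.482]
ft_force: [-0.5, 0.1, -0.1]
grip_width: 0.701
grip_force: 0.0
```

>>> step_arm --pt "0 0 0 0 0 0 0.3" --pt "0 0 0 0 0 0 0.3" --pt "0 0 0 0 0 0 0.3" --pt "0 0 0 0 0 0 0.3" --pt "0 0 0 0 0 0 0.3" --force 10

```text
time: 12.63
position: [0.4981, -0.3411, 0.0797]
tool_rot: [2.093, 1.566, 0.481]
ft_force: [-0.1, 0.8, 0.6]
grip_width: 0.408
grip_force: 0.0
```

```bash
python3 w.py w5; python3 plate.py
```

```text
12.6833 [ 0.498  -0.341   0.0795] [[0.284, 0.79, 0.543], [0.959, -0.231, -0.165], [-0.005, 0.567, -0.824]] [ 0.39  1.01 -0.93] 0.3718683355480687 [ 0.68  0.04  0.01  2.24 -0.65  0.37  0.96]
n [-0.549  0.164  0.819] 35.0 plate [-0.1 -7.  65.5 87.   0.2] handle [  5.6 -25.5  43.7  44.1  56.6] [ 0.0009 -0.0205  0.0337]
handle mid [ 0.493  -0.3223  0.0935] plate top c [ 0.5123 -0.3088  0.0708]
grasp->handle world [ 0.0051  0.0156 -0.0014] tool [ 0.0164 -0.0004  0.0013]
turn deg world [ 18.4  -6.  -27.6]
```

The fingers straddle the bar to within about 1 mm. I close gently, then firmly.

>>> step_arm --pt "0 0 0 0 0 0 0" --pt "0 0 0 0 0 0 0" --pt "0 0 0 0 0 0 0" --pt "0 0 0 0 0 0 0" --pt "0 0 0 0 0 0 0" --force 15

```text
time: 13.1
position: [0.4972, -0.3405, 0.0783]
tool_rot: [2.096, 1.567, 0.481]
ft_force: [-5.0, 1.3, 3.8]
grip_width: 0.135
grip_force: 15.0
```

>>> step_arm --pt "0 0 0 0 0 0 0" --pt "0 0 0 0 0 0 0" --pt "0 0 0 0 0 0 0" --pt "0 0 0 0 0 0 0" --pt "0 0 0 0 0 0 0" --force 55

```text
time: 13.52
position: [0.4972, -0.3405, 0.0783]
tool_rot: [2.096, 1.567, 0.481]
ft_force: [-5.6, 1.2, 2.0]
grip_width: 0.133
grip_force: 55.0
```

>>> step_arm --pt "-0.2 0.05 0.3 0 0 0 0" --pt "-0.5 0.16 0.8 0 0 0 0" --pt "-0.6 0.2 0.9 0 0 0 0" --pt "-0.6 0.2 0.9 0 0 0 0" --pt "-0.6 0.2 0.9 0 0 0 0"

```text
time: 13.93
position: [0.4711, -0.3307, 0.1145]
tool_rot: [2.098, 1.571, 0.48]
ft_force: [-0.2, 0.1, -6.3]
grip_width: 0.13
grip_force: 55.0
```

>>> step_arm --pt "-0.6 0.2 0.9 0 0 0 0" --pt "-0.3 0.1 1.4 0 0 0 0" --pt "0 0 1.5 0 0 0 0" --pt "0 0 1.5 0 0 0 0" --pt "0 0 1.5 0 0 0 0"

```text
time: 14.35
position: [0.4623, -0.3279, 0.1827]
tool_rot: [2.099, 1.571, 0.48]
ft_force: [0.3, 0.4, -6.5]
grip_width: 0.133
grip_force: 55.0
```

>>> step_arm --pt "0.1 1.5 0.4 1 3.35 0 0" --pt "0.1 1.7 0.4 1 3.35 0 0" --pt "0.1 1.7 0.4 1 3.35 0 0" --pt "0.1 1.7 0.4 1 3.35 0 0" --pt "0.1 1.7 0.2 1 3.35 0 0"

```text
time: 14.77
position: [0.4676, -0.2453, 0.2018]
tool_rot: [2.319, 1.735, 0.25]
ft_force: [-0.0, 0.3, -7.2]
grip_width: 0.132
grip_force: 55.0
```

>>> step_arm --pt "0.2 1.7 0 1 3.35 0 0" --pt "0.2 1.7 0 1 3.35 0 0" --pt "0.2 1.7 0 1 3.35 0 0" --pt "0.1 1.7 0 1 3.35 0 0" --pt "0.1 1.7 0 1 3.35 0 0"

```text
time: 15.18
position: [0.4762, -0.1605, 0.2018]
tool_rot: [-2.508, -1.877, 0.015]
ft_force: [1.0, 1.7, -7.6]
grip_width: 0.131
grip_force: 55.0
```

>>> step_arm --pt "0 1.7 0 0 0 2.3 0" --pt "0 1.7 0 0 0 2.3 0" --pt "0 1.7 0 0 0 2.3 0" --pt "0 1.7 0 0 0 2.3 0" --pt "0 1.5 0 0 0 0 0"

```text
time: 15.6
position: [0.4762, -0.0766, 0.2028]
tool_rot: [-2.349, -2.081, 0.011]
ft_force: [0.5, 0.9, -5.6]
grip_width: 0.133
grip_force: 55.0
```

>>> step_arm --pt "0 0 0 0 0 0 0" --pt "0 0 0 0 0 0 0" --pt "0 0 0 0 0 0 0" --pt "0 0 0 0 0 0 0" --pt "0 0 0 0 0 0 0"

```text
time: 16.02
position: [0.4768, -0.0795, 0.2029]
tool_rot: [-2.354, -2.074, 0.011]
ft_force: [-0.6, 0.4, -6.0]
grip_width: 0.134
grip_force: 55.0
```

```bash
python3 w.py w6
python3 - <<'E'
from h import *
s=ctrl.get_state();Rt=R.from_rotvec(s['tool_rot']).as_matrix()
a=np.radians(-7.15);W=np.c_[np.cross([np.cos(a),np.sin(a),0],[0,0,-1]),[np.cos(a),np.sin(a),0],[0,0,-1]]
print('turn',np.degrees(R.from_matrix(W@Rt.T).as_rotvec()).round(2))
pc=s['position']+Rt@[0,0,ctrl.tcp_to_grasp];print('plate bottom by FK',pc+Rt@[0,0,.039])
for n in('top','scene'):
    im,d,P,M=cam(n);np.savez(n,im=im,P=P,M=M)
    Q=P.reshape(-1,3);x,y=pc[:2];q=Q[(abs(Q[:,0]-x)<.08)&(abs(Q[:,1]-y)<.12)&(abs(Q[:,2]-(pc[2]-.027))<.006)]
    if len(q)>20:
        c=q.mean(0);nn=np.linalg.svd(q-c,full_matrices=False)[2][2];print(n,len(q),cv2.minAreaRect((q[:,:2]*1000).astype(np.float32)),c,nn*np.sign(nn[2]))
    cv2.imwrite(f'pics/{n}3.png',im[...,::-1])
a=cv2.imread('pics/top3.png')[170:290,100:380];b=cv2.imread('pics/scene3.png')[150:290,150:370];c=cv2.imread('pics/w6.png')
A=cv2.resize(a,(400,171));Bb=cv2.resize(b,(400,254));l=np.vstack([A,Bb]);C=cv2.resize(c,(400,300));C=np.vstack([C,np.zeros((125,400,3),np.uint8)])
cv2.imwrite('pics/comb.png',np.hstack([l,C]))
E
```

```text
16.0667 [ 0.4769 -0.0794  0.2028] [[0.126, 0.992, -0.008], [0.992, -0.126, -0.001], [-0.002, -0.008, -1.0]] [ 0.34  0.52 -6.36] 0.1302076270793697 [ 0.54  0.   -0.43  1.86  0.    1.29 -0.02]
turn [ 0.08 -0.47  0.09]
plate bottom by FK [ 0.47669362 -0.07942605  0.18253811]
top 814 ((468.00677490234375, -123.24845886230469), (68.59859466552734, 99.94903564453125), 82.68540954589844) [ 0.46613525 -0.13065512  0.19371718] [-0.00248975 -0.00772424  0.99996707]
scene 1226 ((474.0750427246094, -77.50009155273438), (163.6551055908203, 105.26631927490234), 81.9650650024414) [ 0.46224999 -0.06413009  0.19193101] [ 0.0121747  -0.00979329  0.99987793]
```

View pics/comb.png

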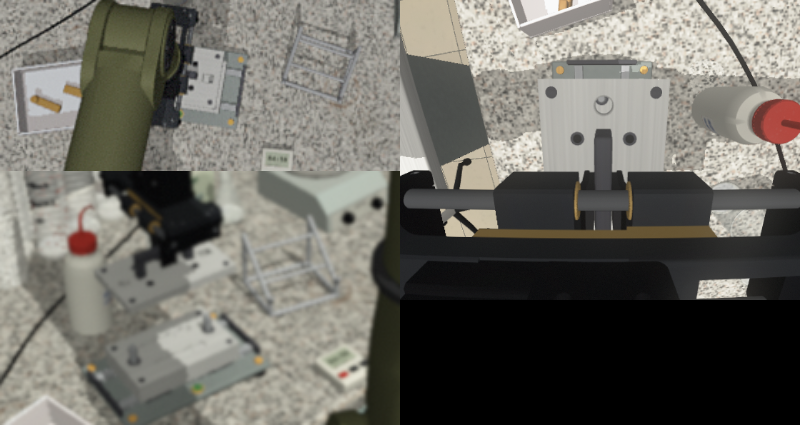

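The plate is held level, both offcuts lie in the tray (comb 45,100 and 72,88), and the wrist view shows the +y pin through the round hole at (604,104). I go down to just above the pin tips and measure hole against pin.

>>> step_arm --pt "-0.1 0.1 -1.6 0 -0.4 0 0" --pt "-0.1 0.1 -1.6 0 0 0 0" --pt "0 0.1 -1.6 0 0 0 0" --pt "0 0 -1.6 0 0 0 0" --pt "0 0 -1.4 0 0 0 0"

```text
time: 16.58
position: [0.4747, -0.0758, 0.1238]
tool_rot: [-2.356, -2.078, 0.003]
ft_force: [-0.3, 0.2, -7.6]
grip_width: 0.129
grip_force: 55.0
```

>>> step_arm --pt "0 0 0 0 0 0 0" --pt "0 0 0 0 0 0 0" --pt "0 0 0 0 0 0 0" --pt "0 0 0 0 0 0 0" --pt "0 0 0 0 0 0 0"

```text
time: 17.0
position: [0.4759, -0.0758, 0.126]
tool_rot: [2.355, 2.077, -0.001]
ft_force: [-0.4, 0.3, -5.4]
grip_width: 0.126
grip_force: 55.0
```

```bash
python3 w.py w7
python3 - <<'E'
from h import *
z=np.load('wrist.npz');im=z['im'];P=z['P']
c=im[110:190,240:320];cv2.imwrite('pics/hole.png',cv2.resize(c,None,fx=7,fy=7,interpolation=cv2.INTER_CUBIC)[...,::-1])
s=ctrl.get_state();Rt=R.from_rotvec(s['tool_rot']).as_matrix()
pb=s['position']+Rt@[0,0,.0203];print('plate bottom FK',pb)
for k in(60,):
    h=pb+Rt@[k/1000,0,-.012]  # tool x ~ +y of stand; top of hole
    p=ctrl.camera_params('wrist');Mi=np.linalg.inv(z['M']);q=Mi[:3,:3]@h+Mi[:3,3]
    uv=cv2.projectPoints(q[None],np.zeros(3),np.zeros(3),np.array(p['intrinsics']),np.array(p['distortion']))[0].ravel();print('expected hole top px',uv,'depth',q[2],'px/m',p['intrinsics'][0][0]/q[2])
u0,v0=uv.astype(int);print((P[v0-12:v0+13:2,u0-12:u0+13:2,2]*1000).round(0).astype(int))
E
```

```text
17.05 [ 0.4757 -0.0758  0.1258] [[0.125, 0.992, 0.0], [0.992, -0.125, -0.002], [-0.002, 0.0, -1.0]] [ 0.02 -0.78 -6.47] 0.1345404721781494 [ 0.53  0.06 -0.44  1.97  0.03  1.12 -0.05]
plate bottom FK [ 0.47569108 -0.07582615  0.10549037]
expected hole top px [282.22121578 147.42434143] depth 0.1684930702161203 px/m 1818.9902635308868
[[117 118 118 118 117 116  64  61  62  62 115 117 117]
 [117 119 118 117  65  79  82  76  62  62  62  63 118]
 [117 119 117  84  88  89  88  87  87  62  62  62  62]
 [117 118 111  87  90  90  91  90  89  86  62  61  62]
 [117 116  86  90  90  88  91  91  90  89  63  62  62]
 [118 117  88  91  91  90  90  90  91  90  84  63  62]
 [117 116  88  91  90  90  90  90  90  90  87  63  61]
 [118 117  87  90  91  91  91  91  90  88  62  62  61]
 [118 117 107  88  90  90  90  89  90  87  63  62  62]
 [117 118 114  81  89  89  91  89  88  64  62  63  63]
 [118 117 118 111  63  62  85  62  63  61  61  62 112]
 [117 117 118 117 113 106  63  63  62  61 107 111 116]
 [118 118 116 117 116 116 113 112 112 112 117 117 117]]
```

View pics/hole.png

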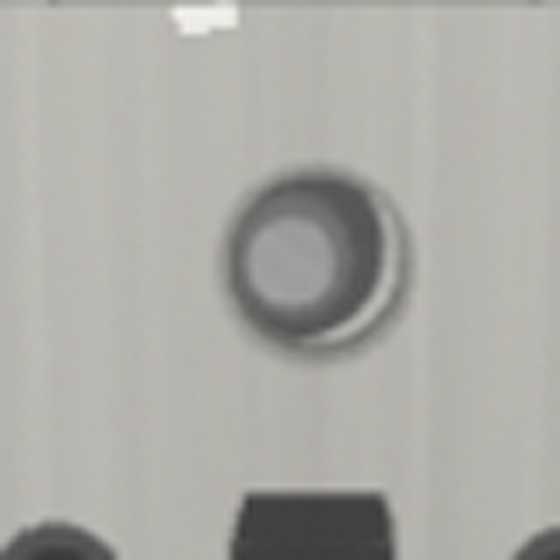

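The crop shows the hole centred at (316,262) and the pin's flat nose at (290,262), slightly left of centre. I convert both to positions.

```bash
cat > hole.py <<'E'
import sys
from h import *
z=np.load('wrist.npz');M=z['M'];p=ctrl.camera_params('wrist')
def ray(px,zz):
    n=cv2.undistortPoints(np.array([[px]],np.float32),np.array(p['intrinsics']),np.array(p['distortion'])).ravel()
    v=M[:3,:3]@[*n,1];return M[:3,3]+v*(zz-M[2,3])/v[2]
hx,hy,px,py,zt,zp=map(float,sys.argv[1:])
h=ray((hx,hy),zt);q=ray((px,py),zp);d=q-h
print('hole',h.round(4),'pin',q.round(4),'move',(d*1000).round(2),'stand xy',np.round([(d[0]*np.cos(.1248)-d[1]*np.sin(.1248))*1e3,(d[0]*np.sin(.1248)+d[1]*np.cos(.1248))*1e3],2))
E
python3 hole.py 285.0 147.3 281.4 147.4 .1175 .0895
```

```text
hole [ 0.4847 -0.0164  0.1175] pin [ 0.4823 -0.0178  0.0895] move [ -2.4   -1.36 -28.  ] stand xy [-2.21 -1.65]
```

>>> step_arm --pt "-0.24 -0.14 0 0 0 0 0" --pt "0 0 -0.4 0 0 0 0" --pt "0 0 -0.4 0 0 0 0" --pt "0 0 -0.4 0 0 0 0" --pt "0 0 0 0 0 0 0"

```text
time: 17.47
position: [0.4717, -0.0769, 0.1116]
tool_rot: [-2.355, -2.077, 0.005]
ft_force: [0.2, 0.3, -6.9]
grip_width: 0.13
grip_force: 55.0
```

>>> step_arm --pt "0 0 0 0 0 0 0" --pt "0 0 -0.1 0 0 0 0" --pt "0 0 -0.1 0 0 0 0" --pt "0 0 -0.1 0 0 0 0" --pt "0 0 0 0 0 0 0"

```text
time: 17.88
position: [0.4725, -0.0771, 0.1097]
tool_rot: [-2.356, -2.078, 0.003]
ft_force: [0.3, 0.3, -6.1]
grip_width: 0.129
grip_force: 55.0
```

```bash
python3 w.py w8
python3 - <<'E'
from h import *
im=np.load('wrist.npz')['im']
c=im[110:190,240:320];cv2.imwrite('pics/hole2.png',cv2.resize(c,None,fx=7,fy=7,interpolation=cv2.INTER_CUBIC)[...,::-1])
E
```

```text
17.9333 [ 0.4726 -0.0771  0.1098] [[0.125, 0.992, -0.002], [0.992, -0.125, -0.001], [-0.001, -0.001, -1.0]] [ 0.27 -0.04 -7.19] 0.13206421766737214 [ 0.53  0.07 -0.44  1.99  0.04  1.09 -0.05]
```

View pics/hole2.png

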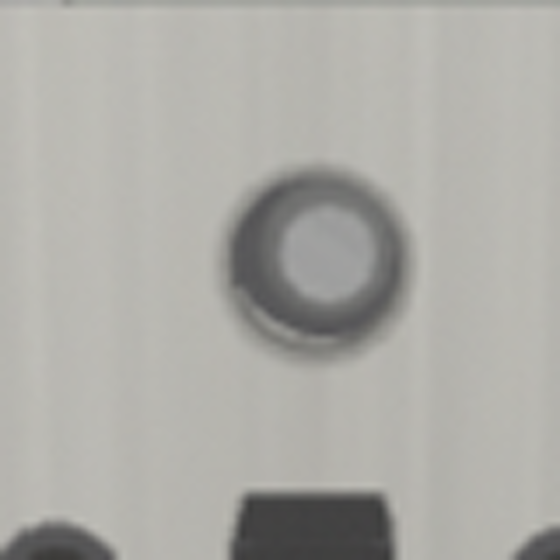

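The pin's nose is now at (328,256) against the hole's (316,262), a small overshoot to the right.

```bash
python3 hole.py 285.1 147.4 286.9 146.6 .1015 .0893
```

```text
hole [ 0.4814 -0.0176  0.1015] pin [ 0.4824 -0.018   0.0893] move [  1.04  -0.36 -12.2 ] stand xy [ 1.08 -0.23]
```

>>> step_arm --pt "0.1 0 0 0 0 0.1 0" --pt "0 0 -0.1 0 0 0 0" --pt "0 0 -0.1 0 0 0 0" --pt "0 0 -0.1 0 0 0 0" --pt "0 0 -0.1 0 0 0 0"

```text
time: 18.35
position: [0.4736, -0.0771, 0.1057]
tool_rot: [-2.354, -2.08, 0.003]
ft_force: [-0.1, 0.1, -6.9]
grip_width: 0.124
grip_force: 55.0
```

>>> step_arm --pt "0 0 0 0 0 0 0" --pt "0 0 -0.1 0 0 0 0" --pt "0 0 -0.1 0 0 0 0" --pt "0 0 -0.1 0 0 0 0" --pt "0 0 0 0 0 0 0"

```text
time: 18.77
position: [0.4734, -0.077, 0.1026]
tool_rot: [-2.354, -2.08, 0.003]
ft_force: [0.9, 0.7, -6.8]
grip_width: 0.13
grip_force: 55.0
```

Both pins are about 7 mm in with no contact force, so I carry on down.

>>> step_arm --pt "0 0 -0.1 0 0 0 0" --pt "0 0 -0.1 0 0 0 0" --pt "0 0 -0.1 0 0 0 0" --pt "0 0 -0.1 0 0 0 0" --pt "0 0 -0.1 0 0 0 0"

```text
time: 19.18
position: [0.4736, -0.0771, 0.0977]
tool_rot: [-2.354, -2.08, 0.003]
ft_force: [-0.6, -0.5, -6.1]
grip_width: 0.134
grip_force: 55.0
```

>>> step_arm --pt "0 0 -0.1 0 0 0 0" --pt "0 0 -0.1 0 0 0 0" --pt "0 0 -0.1 0 0 0 0" --pt "0 0 -0.1 0 0 0 0" --pt "0 0 -0.1 0 0 0 0"

```text
time: 19.6
position: [0.4736, -0.077, 0.0927]
tool_rot: [-2.354, -2.08, 0.003]
ft_force: [1.0, 0.3, -7.4]
grip_width: 0.13
grip_force: 55.0
```

>>> step_arm --pt "0 0 -0.1 0 0 0 0" --pt "0 0 -0.2 0 0 0 0" --pt "0 0 -0.2 0 0 0 0" --pt "0 0 -0.1 0 0 0 0" --pt "0 0 -0.1 0 0 0 0"

```text
time: 20.02
position: [0.4735, -0.0771, 0.0856]
tool_rot: [-2.354, -2.08, 0.003]
ft_force: [0.3, -0.8, -6.4]
grip_width: 0.13
grip_force: 55.0
```

>>> step_arm --pt "0 0 -0.1 0 0 0 0" --pt "0 0 -0.1 0 0 0 0" --pt "0 0 -0.1 0 0 0 0" --pt "0 0 0 0 0 0 0" --pt "0 0 0 0 0 0 0"

```text
time: 20.43
position: [0.4736, -0.077, 0.0829]
tool_rot: [-2.354, -2.08, 0.003]
ft_force: [0.0, -0.2, -7.1]
grip_width: 0.132
grip_force: 55.0
```

Underside is near 62.5 mm. I feel for the seat in 0.5 mm steps.

>>> step_arm --pt "0 0 -0.05 0 0 0 0" --pt "0 0 0 0 0 0 0" --pt "0 0 -0.05 0 0 0 0" --pt "0 0 0 0 0 0 0" --pt "0 0 0 0 0 0 0"

```text
time: 20.85
position: [0.4739, -0.0771, 0.0826]
tool_rot: [2.354, 2.08, -0.003]
ft_force: [-2.4, 0.4, 2.8]
grip_width: 0.133
grip_force: 55.0
```

>>> step_arm --pt "0 0 -0.05 0 0 0 0" --pt "0 0 0 0 0 0 0" --pt "0 0 0 0 0 0 0" --pt "0 0 0 0 0 0 0" --pt "0 0 0 0 0 0 0"

```text
time: 21.27
position: [0.4739, -0.0771, 0.0825]
tool_rot: [2.354, 2.08, -0.003]
ft_force: [-4.8, 0.3, 7.1]
grip_width: 0.13
grip_force: 55.0
```

Seated: the force swings from -7 to +7 N at the expected height. I release, retreat and check.

>>> step_arm --pt "0 0 0 0 0 0 0.15" --pt "0 0 0 0 0 0 0.2" --pt "0 0 0 0 0 0 0.4" --pt "0 0 0 0 0 0 0.5" --pt "0 0 0 0 0 0 0.5" --force 10

```text
time: 21.68
position: [0.474, -0.0771, 0.0814]
tool_rot: [2.354, 2.08, -0.002]
ft_force: [-0.5, -0.7, -0.5]
grip_width: 0.339
grip_force: 0.0
```

>>> step_arm --pt "0 0 0 0 0 0 0.6" --pt "0 0 0.5 0 0 0 0.6" --pt "0 0 1 0 0 0 0.6" --pt "0 0 2 0 0 0 0.6" --pt "0 0 2.5 0 0 0 0.6"

```text
time: 22.1
position: [0.4726, -0.0768, 0.1415]
tool_rot: [-2.352, -2.079, 0.005]
ft_force: [0.7, 0.8, -0.2]
grip_width: 0.588
grip_force: 0.0
```

>>> step_arm --pt "0 0 3 0 0 0 0.6" --pt "0 0 3 0 0 0 0.6" --pt "0 0 3 0 0 0 0.6" --pt "0 -3 1 0 0 0 0.6" --pt "0 -3.5 0 0 0 0 0.6"

```text
time: 22.52
position: [0.4765, -0.1405, 0.2469]
tool_rot: [2.342, 2.083, 0.004]
ft_force: [1.4, -0.6, -0.2]
grip_width: 0.604
grip_force: 0.0
```

>>> step_arm --pt "0 -4 0 0 0 0 0.6" --pt "0 -4 0 0 0 0 0.6" --pt "0 -4 0 0 0 0 0.6" --pt "0 -4 0 0 0 0 0.6" --pt "0 -2 0 0 0 0 0.6"

```text
time: 22.93
position: [0.4719, -0.3281, 0.2421]
tool_rot: [2.358, 2.072, -0.006]
ft_force: [-0.5, -0.6, 0.1]
grip_width: 0.602
grip_force: 0.0
```

>>> step_arm --pt "0 0 0 0 0 0 0.6" --pt "0 0 0 0 0 0 0.6" --pt "0 0 0 0 0 0 0.6" --pt "0 0 0 0 0 0 0.6" --pt "0 0 0 0 0 0 0.6"

```text
time: 23.35
position: [0.4743, -0.3203, 0.2419]
tool_rot: [2.351, 2.083, -0.002]
ft_force: [0.4, -0.1, 0.0]
grip_width: 0.6
grip_force: 0.0
```

Run:
```python
from h import *
s=ctrl.get_state();print(s['time'],s['position'],s['ft_force'].round(1),s['grip_force'])
T=[]
for n in('top','scene'):
    im,d,P,M=cam(n);Q=P.reshape(-1,3)
    m=(abs(Q[:,0]-.472)<.075)&(abs(Q[:,1]+.075)<.1)
    q=Q[m&(abs(Q[:,2]-.073)<.005)];c=q.mean(0);nn=np.linalg.svd(q-c,full_matrices=False)[2][2]
    print(n,cv2.minAreaRect((q[:,:2]*1000).astype(np.float32)),'top z',np.median(q[:,2]),nn*np.sign(nn[2]),len(q))
    h=cv2.cvtColor(im,cv2.COLOR_RGB2HSV)
    mm=((h[...,0]<25)&(h[...,1]>110)&(abs(P[...,0]-.434)<.06)&(abs(P[...,1]-.172)<.07)).astype(np.uint8)
    k,l,st,_=cv2.connectedComponentsWithStats(mm)
    for i in range(1,k):
        if st[i,4]>15: print('  offcut',P[l==i].mean(0).round(3),st[i,4],P[l==i].max(0).round(3))
    T.append(im)
a=cv2.resize(T[0][180:290,90:370],(780,306));b=cv2.resize(T[1][170:350,110:390],(420,270))
o=np.zeros((576,780,3),np.uint8);o[:306]=a;o[306:,:420]=b;cv2.imwrite('pics/end.png',o[...,::-1])
```

```text
23.35 [ 0.47427081 -0.32033749  0.24187062] [ 0.4 -0.1  0. ] 0.0
top ((471.0002136230469, -74.93310546875), (160.95849609375, 100.55948638916016), 82.88449096679688) top z 0.07317015065323595 [-6.85849588e-04 -1.37071520e-03  9.99998825e-01] 1858
  offcut [0.447 0.136 0.022] 86 [0.458 0.16  0.035]
  offcut [0.422 0.195 0.02 ] 102 [0.437 0.221 0.037]
scene ((472.3968811035156, -75.48979187011719), (163.572998046875, 109.30133819580078), 83.1119155883789) top z 0.07298979813696993 [-0.00340768  0.00196411  0.99999226] 1405
  offcut [0.442 0.136 0.018] 154 [0.458 0.163 0.031]
  offcut [0.42  0.201 0.018] 156 [0.432 0.224 0.032]
```

View pics/end.png

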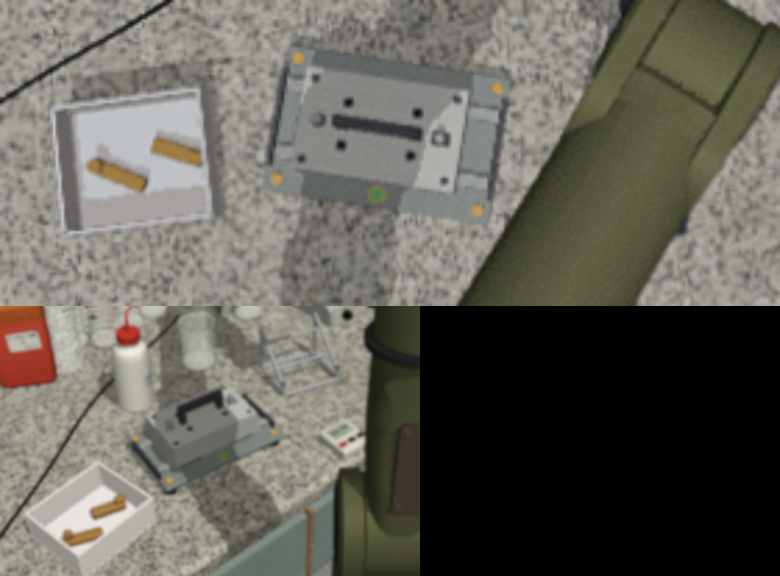

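The upper half lies flush: top face at 73 mm, level, pins through at (318,120) and (440,137). Both offcuts are in the tray at (117,173) and (177,150), and the bystanders stand where they were. Handing in.

```bash
python3 -c "
from bench import ctrl
print(ctrl.close_job())"
```

```text
the job is handed in; nothing more can be done
None
```

The job is done and handed in at about 23 s: both offcuts are in the waste tray, the upper half lies flush and level over the two pins and is released, and the beaker, wash bottle and timer were left alone; no verdict came back on hand-in.

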